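# Snap the clip cover onto the honeycomb core fixture and keep it pressed

### The job

Slide the blue clip cover out from under the lips of its dock, set it on the test fixture over the amber honeycomb sample and press it straight down until both orange catches snap over it. Keep pressing so that the cover goes on down onto its metal stops against the springs, and finish while still firmly pressing it there: do not let go. Leave the two core blocks, the jar and the brush where they are.

Things in the scene. Friction and masses are not known exactly. Their poses are not given: they have to be found in the camera images.
- cover_rib (a point): Centre of the clip cover's white grip rib, 38 mm above the cover's underside. Rib: 50 mm along the cover's x, 18 mm thick in y, 36 mm tall (18 mm above and below this point). At its foot is a blue shoulder 44 (x) x 54 mm, its top 20 mm above the underside: fingertips gripping the rib across y can rest on it and push there.
- cover_bottom (a point): Centre of the cover's underside, same axes, z up. Base plate 80 mm (x) x 90 mm (y) x 6 mm, with an orange snap lug in the middle of each x end, corners at full 80 mm. Whole cover 56 mm tall, about 150 g; it fits either way round (half turn).
- dock_floor (a point): Centre of the fixed dock's floor, 6 mm above the table; the cover starts on it. Dock axes: open to -x, back stop at x = +44 mm. Two lips, 9 to 13 mm above the floor (3 mm over the plate), cover 10 mm of each y edge of the plate (75 mm between them) over x = -30 to +40 mm. Draw the cover level along -x until its centre is past x = -72 mm, then lift. Play in y 2.5 mm; floor ends at x = -62 mm.
- fixture_seat (a point): On the fixed fixture's centre line at stop height, 41 mm above the table: the cover's underside centre is here when fully pressed down. Fixture x lines up with cover x (either way round), z up. Steel corner guides with flared tops (65 mm above the table) leave 1.5 mm play all round the plate. Released, a snapped cover springs up to about 3 mm above this point.
- bed (a joint): How far the sprung bed with the amber sample (46 x 58 mm) is pushed down, m: 0 free, about 0.002 with the snapped cover left alone, 0.005 with the cover down on its stops. Spring 2000 N/m plus 2 N; it meets the cover 5 mm above the stops.
- catch_near (a joint): How far the orange catch in the middle of the fixture's -x side is pushed outwards, m: 0 at rest, also once snapped over the cover; 0.0015 to 0.0045 just before. Catches meet the lugs with the cover's underside 11 mm above the stops and snap at 5 mm above (peak push about 8 to 14 N, then a sudden drop); fully back in below 3.5 mm.
- catch_far (a joint): The same for the catch on the fixture's +x side.
- brown_mid (a point): Centre of a bystander: an aluminium block 64 x 64 mm with glass and brown honeycomb on it, 66 mm tall. Leave alone.
- amber_mid (a point): Centre of a bystander: the same block with amber honeycomb. Leave alone.
- jar_mid (a point): Centre of a bystander: an amber jar 60 mm across, 75 mm tall. Leave alone.
- brush_grip (a point): Handle of a bystander: a brush lying on the table. Leave alone.
Mind the look-alikes: they are no part of the job. What is shaped like the part that bears fixture_seat but pink is not meant.

How it is judged (in metres and radians):
On the way, in this order (a step that is already met when the one before it is completed fails the run):
1. the cover has been drawn out from under the dock's lips (x of cover_bottom in the frame of dock_floor below -0.07 m), for 0.1 s.
2. the cover has snapped in under both catches (horizontal distance between cover_bottom and fixture_seat below 0.004 m and z of cover_bottom in the frame of fixture_seat below 0.0042 m and value of joint bed above 0.0008 m and value of joint each of catch_near, catch_far below 0.001 m), for 0.1 s.
At the end, for the whole second after the job is handed in: Cover level (0.05 rad), centred (4 mm) in the fixture, both catches back within 1 mm of rest over it, and the fingers (over 2 N) still pressing it down: underside under 2 mm above the stops, sprung bed down more than 3.3 mm, cover at rest (horizontal distance between cover_bottom and fixture_seat below 0.004 m and z of cover_bottom in the frame of fixture_seat below 0.002 m and angle between cover_bottom's own z axis and vertical below 0.05 rad and value of joint bed above 0.0033 m and value of joint each of catch_near, catch_far below 0.001 m and contact force between the fingers and cover above 2 N and linear speed of cover below 0.02 m/s); the arm keeps its last pose, push and grip.
It fails at once if a bystander was moved more than 20 mm (distance of any of brown_mid, amber_mid, jar_mid, brush_grip from where it was at the start of the episode above 0.02 m).
It also fails if it takes over 51 s, if anything falls off the work surface, if the arm or the gripper's body presses on something with over 40 N, if the wrist force passes 120 N, or if a joint passes its speed limit or range.

### The arm

A 6-joint arm with a two-finger parallel gripper is mounted at the origin on the work surface. World frame = base frame: x ahead of the robot, y to its left, z up, the work surface at z = 0. Lengths are in m, angles in degrees, forces in N, time in s.
With the tool pointing down it reaches from about 0.35 to 0.775 m from the base axis. Payload 7.3 kg.
Tool frame: the origin (TCP) lies midway between the tips of the shut fingers; the grasp point (between the pads) lies 19 mm behind it; z points along the fingers, x is the direction in which the jaws open and shut, and the axes are right-handed (so a half turn about z gives the same grasp; the last joint's range is limited). The gripper opens to 92 mm and grips with 3 to 60 N. Pads are 19 mm wide; open, the fingers measure 130 mm over their backs; the gripper's body (75 mm by 190 mm) begins 47 mm behind the grasp point.
Start: joints at [-84.626, 19.595, 87.324, -0, 73.075, -8.365], TCP at [0.125, -0.51, 0.227] pointing down, gripper open.
Joint ranges: [-145.02, 145.02], [-44.19, 115.74], [2.07, 154.8], [-57.11, 237.11], [16.16, 152.29], [-177.93, 177.93]. Speed limits (degrees/s): [147.25, 147.25, 180, 180, 180, 180].

### API

Orientations are given as [roll, pitch, yaw] about the fixed x, y, z axes, in that order (R = Rz(yaw) Ry(pitch) Rx(roll)).
In Python, from bench import arm gives the robot as it stands. The module is installed in compiled form; this text tells all that it offers.
- The arm moves only by the shell command python3 -m crank 'ROWS' [FORCE]. ROWS is JSON, a list of rows, each a list of 3 entries, a list of its own where there are three numbers: the opening, from 0 (shut) to 1 (fully open), then the shift along the world's x, y, z in cm, then the turn, a rotation vector about the world's x, y, z in rad. A call has exactly 5 rows; each row is the pose to reach, as a shift and turn from the pose commanded when the call began; what a row does not reach only later rows make up. A row lasts 1/8 s, in which the tool goes at most 62.5 mm and 10.7 degrees, less where a joint would pass 70% of its speed; a pose out of reach is approached as far as the arm can. A call with a gripper value outside its range is refused whole. The fingers move at their own pace and stop on an object; FORCE is the grip in N (left out, the last holds). Time passes only in rows, so rows that repeat a pose let the fingers close, or fill a call up. It gives the time, the measured TCP pose, the force and the opening at its end, in the units of the state.
- arm.sense(): the state, without advancing time (a new reading comes with each control period).
- arm.grab_frame(name): name is "scene" or "side" or "wrist"; returns the picture (420x560x3 uint8, red, green, blue); there is no depth.
- arm.get_calibration(name): a dict with "intrinsics" (3x3 intrinsics, pixels), "k1" (the pictures are not rectified: a ray, as slopes to the right and down, at radius r is drawn at 1 + k1 r^2 times it, then the intrinsics apply), "extrinsics" (4x4, takes a point from world to camera coordinates); the wrist camera has in their place "hand_eye" (4x4, takes a point from camera to tool coordinates, whose origin is the TCP and whose axes are the tool frame's). Camera axes: x right, y down, z forward; pixel columns grow to the right and rows downward; lengths in m; the calibration is good to about 2 mm. A picture is of the moment at which its call begins: read the wrist's pose just before it. get_calibration takes no time and is no camera call.
- arm.hand_in(): hands the job in, once; it reports no verdict.
The state is a dict: "clock": time; "joint_positions": joint angles; "dq": joint speeds; "joint_efforts": joint torques, N m; "tcp_pos": TCP position; "eef_rot": TCP orientation; "wrist_force": force on the tool from outside, world axes, zero at the start; "torque": the same for the moment, N m; "width": opening from 0.0 (shut) to 1.0 (fully open).
Only numpy, scipy, OpenCV 4.12 (cv2) and the standard library are available. Lean on these libraries where they do the work, as an engineer would, in place of code of your own. Each camera call takes 0.05 s, during which the arm holds its last target.

## Working session

There is one attempt and no reset: what is moved stays moved. The work goes in short steps, Python scripts to look and compute and a shell command to move; the robot and the scene stay as the last step left them, time stands still between calls to the robot, and variables do not carry over. Pictures are saved under pics/ and viewed, and the job is handed in when it is done.

```bash
mkdir -p pics; python3 - <<'E'
from bench import arm
import cv2
s=arm.sense()
for k in s: print(k,s[k])
for n in ["scene","side","wrist"]:
    c=arm.get_calibration(n); print(n,c)
    f=arm.grab_frame(n); cv2.imwrite(f"pics/{n}0.png",f[:,:,::-1])
E
```

```text
clock 0.0
joint_positions [-8.46248000e+01  1.96356106e+01  8.73773926e+01  1.65975997e-03
  7.30731691e+01 -8.36577489e+00]
dq [-0.02128768  0.07257343  0.02998055 -0.0137216   0.03525786 -0.00474887]
joint_efforts [ 2.40490772e-03 -4.31228650e+01 -2.44224858e+01  7.18606822e-02
  5.59013046e-02 -1.27049298e-04]
tcp_pos [ 0.12469196 -0.5095662   0.22605145]
eef_rot [-1.79985892e+02  8.50245742e-02 -7.62594990e+01]
wrist_force [-0.35473802  0.1743433  -0.29785838]
torque [-0.01500961 -0.06683194 -0.00564595]
width 1.000247323130356
scene {'intrinsics': array([[497.23849842,   0.        , 267.64969771],
       [  0.        , 497.23849842, 211.22514703],
       [  0.        ,   0.        ,   1.        ]]), 'k1': -0.09193003718143089, 'extrinsics': array([[ 1.22046961e-01,  9.92523806e-01, -1.01720916e-03,
        -6.48291501e-02],
       [ 7.91950644e-01, -9.80008836e-02, -6.02669067e-01,
        -4.25879712e-01],
       [-5.98263083e-01,  7.27483487e-02, -7.97990577e-01,
         1.77201423e+00],
       [ 0.00000000e+00,  0.00000000e+00,  0.00000000e+00,
         1.00000000e+00]])}
si
[... 319 characters left out ...]
99,  0.1319642 ],
       [ 0.13601236, -0.71905028, -0.6815184 ,  1.2944166 ],
       [ 0.        ,  0.        ,  0.        ,  1.        ]])}
wrist {'intrinsics': array([[343.73275382,   0.        , 278.21191415],
       [  0.        , 343.73275382, 215.06633368],
       [  0.        ,   0.        ,   1.        ]]), 'k1': -0.022227417981114432, 'hand_eye': array([[ 9.99999486e-01,  5.15499017e-04, -8.73359500e-04,
        -3.01995597e-04],
       [-2.75436875e-04,  9.66858992e-01,  2.55310817e-01,
        -6.98592842e-02],
       [ 9.76027962e-04, -2.55310445e-01,  9.66858637e-01,
        -1.58064488e-01],
       [ 0.00000000e+00,  0.00000000e+00,  0.00000000e+00,
         1.00000000e+00]])}
```

View pics/scene0.png

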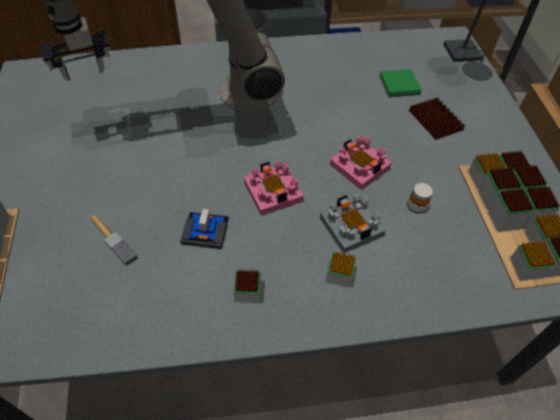

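View pics/side0.png

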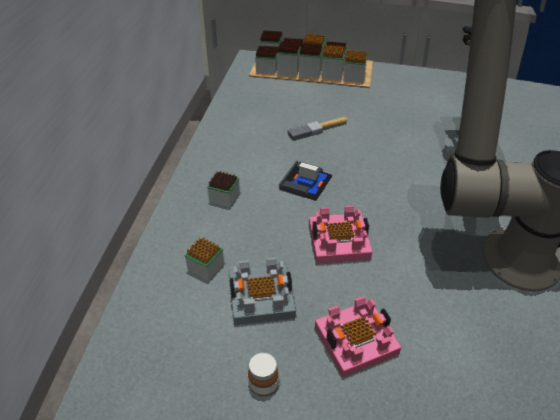

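View pics/wrist0.png

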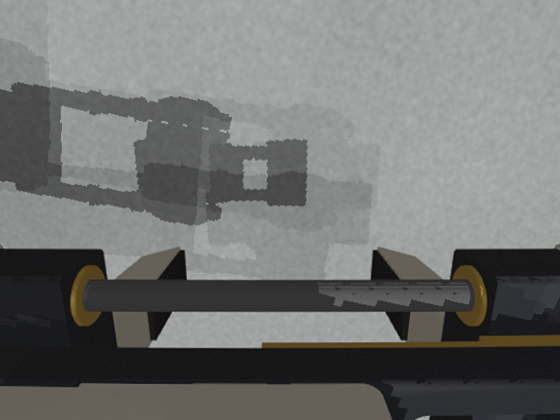

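The scene picture shows the dock with the blue cover near (205,228) and the grey fixture near (352,220). Two pink look-alikes sit near (273,186) and (360,160). Next I enlarge the dock and the fixture.

```bash
cat > h.py <<'E'
import numpy as np, cv2
from scipy.spatial.transform import Rotation as R
from bench import arm
def Kd(n):
    c=arm.get_calibration(n); return c["intrinsics"],c["k1"],c
def ext(n,s=None):
    K,k,c=Kd(n)
    if n!="wrist": return c["extrinsics"]
    T=np.eye(4); T[:3,:3]=R.from_euler('xyz',s["eef_rot"],degrees=True).as_matrix(); T[:3,3]=s["tcp_pos"]
    return np.linalg.inv(T@c["hand_eye"])
def proj(n,P,s=None):
    K,k,c=Kd(n);E=ext(n,s);P=np.atleast_2d(P)
    p,_=cv2.projectPoints(P.astype(float),cv2.Rodrigues(E[:3,:3])[0],E[:3,3],K,np.array([k,0,0,0.]))
    return p[:,0]
def back(n,uv,z,s=None):
    K,k,c=Kd(n);E=ext(n,s)
    q=cv2.undistortPointsIter(np.array(uv,float).reshape(-1,1,2),K,np.array([k,0,0,0.]),None,None,(3,100,1e-10))[:,0]
    d=np.c_[q,np.ones(len(q))]@E[:3,:3]; o=-E[:3,:3].T@E[:3,3]
    return o+d*((z-o[2])/d[:,2])[:,None]
def crop(img,x0,y0,w,h,f): return cv2.resize(img[y0:y0+h,x0:x0+w],None,fx=f,fy=f,interpolation=cv2.INTER_CUBIC)
E
python3 - <<'E'
from h import *
a=cv2.imread('pics/scene0.png');b=cv2.imread('pics/side0.png')
cv2.imwrite('pics/c1.png',np.hstack([crop(a,170,195,75,75,5),crop(a,310,180,80,75,5)]))
cv2.imwrite('pics/c2.png',np.hstack([crop(b,270,150,75,75,5),crop(b,222,250,80,75,5)]))
print(back('scene',[(205,228),(352,222),(247,282),(342,265),(420,200),(105,235)],0.03))
print(back('side',[(305,180),(262,290),(223,188),(205,258),(263,373)],0.03))
E
```

```text
[[ 0.59670293 -0.18319998  0.03      ]
 [ 0.62673498  0.22642766  0.03      ]
 [ 0.77988174 -0.08402366  0.03      ]
 [ 0.76035892  0.16914617  0.03      ]
 [ 0.57399691  0.44227451  0.03      ]
 [ 0.58673918 -0.4608343   0.03      ]]
[[ 0.58353082 -0.16011453  0.03      ]
 [ 0.61968159  0.23053049  0.03      ]
 [ 0.79505529 -0.08763948  0.03      ]
 [ 0.77157923  0.16264957  0.03      ]
 [ 0.57450673  0.43440518  0.03      ]]
```

View pics/c1.png

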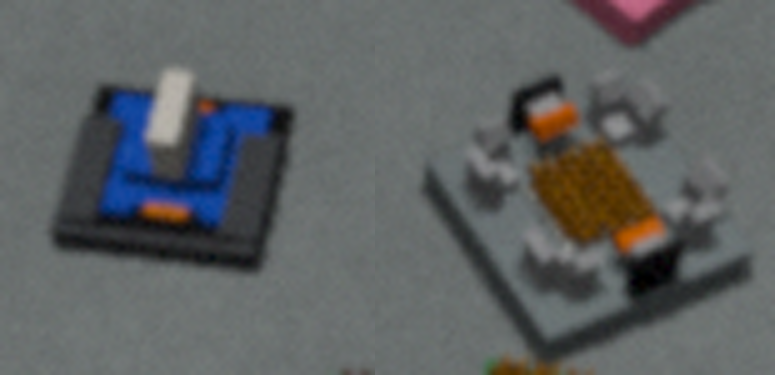

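View pics/c2.png

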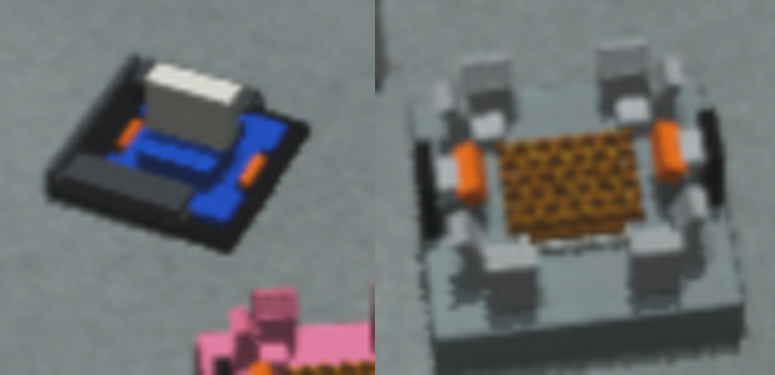

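The dock opens towards the robot (world -x): its lips lie to either side and its back stop faces away from the robot. I'm moving the wrist camera over the dock.

```bash
python3 -m crank '[[1,[5,4,0],[0,0,0]],[1,[10,8,1],[0,0,0]],[1,[15,12,2],[0,0,0]],[1,[20,16,2],[0,0,0]],[1,[25,20,2],[0,0,0]]]' 20; python3 -m crank '[[1,[5,4,0],[0,0,0]],[1,[10,8,1],[0,0,0]],[1,[15,12,1],[0,0,0]],[1,[17.5,14,1],[0,0,0]],[1,[17.5,14,1],[0,0,0]]]'
python3 -m crank '[[1,[0,0,0],[0,0,0]],[1,[0,0,0],[0,0,0]],[1,[0,0,0],[0,0,0]],[1,[0,0,0],[0,0,0]],[1,[0,0,0],[0,0,0]]]'
python3 - <<'E'
from h import *
import pickle
s=arm.sense(); f=arm.grab_frame('wrist')[:,:,::-1]; cv2.imwrite('pics/w1.png',f); pickle.dump(s,open('w1.pkl','wb')); print(s['tcp_pos'],s['eef_rot'],s['clock'])
E
```

```text
clock: 0.78
tcp_pos: [0.3689, -0.3143, 0.2468]
eef_rot: [-180.0, -0.0, -76.3]
wrist_force: [1.1, -1.2, 0.4]
width: 1.003
clock: 1.4
tcp_pos: [0.5439, -0.1736, 0.2559]
eef_rot: [180.0, 0.0, -76.0]
wrist_force: [-0.0, -0.3, 0.1]
width: 1.002
clock: 2.02
tcp_pos: [0.5424, -0.176, 0.2568]
eef_rot: [-180.0, -0.0, -76.3]
wrist_force: [0.1, 0.1, -0.8]
width: 1.001
[ 0.542434   -0.17595502  0.25683817] [-1.79994516e+02 -1.24696157e-02 -7.62893628e+01] 2.025
```

View pics/w1.png

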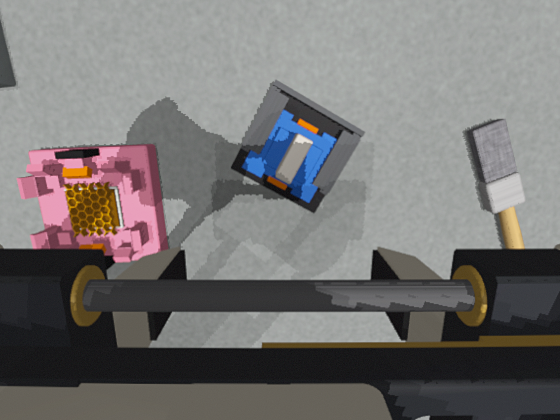

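```bash
python3 - <<'E'
from h import *
a=cv2.imread('pics/w1.png'); c=crop(a,225,75,145,145,4)
for i in range(0,145,20): cv2.putText(c,str(225+i),(i*4,10),0,.35,(0,0,255),1); cv2.putText(c,str(75+i),(0,i*4+4),0,.35,(0,0,255),1)
cv2.imwrite('pics/w1c.png',c)
E
```

```text
(no output)
```

View pics/w1c.png

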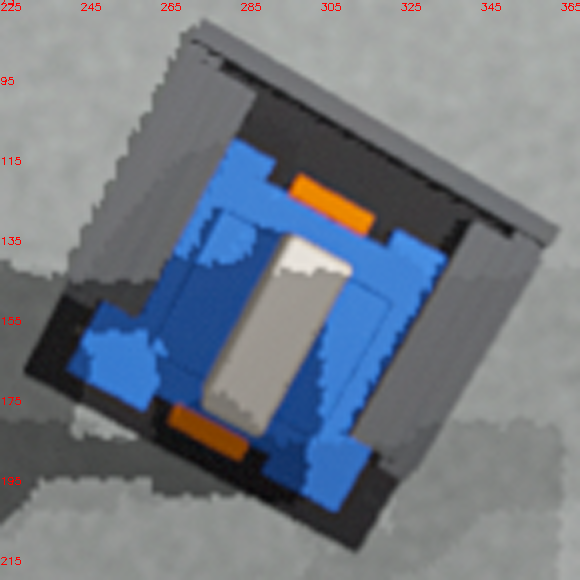

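```bash
python3 - <<'E'
from h import *
import pickle
from scipy.optimize import least_squares
s=pickle.load(open('w1.pkl','rb'))
def px(c): return np.array(c,float)/4+[225,75]-0.375
near=back('wrist',px([(67,372),(338,512)]),.012,s)
far=back('wrist',px([(232,138),(275,160),(392,230),(445,258)]),.012,s)
rib=back('wrist',px([(290,235),(352,270),(265,437),(207,403)]),.062,s)
lip=back('wrist',px([(257,92),(357,437),(475,222),(68,290),(405,480)]),.019,s)
flo=back('wrist',px([(25,370),(357,550)]),.006,s)
stop=back('wrist',px([(205,18),(558,230)]),.019,s)
L=np.linalg.norm
print('near',near,L(near[0]-near[1]),np.degrees(np.arctan2(*(near[0]-near[1])[:2])))
print('far',far)
d=far[0]-far[-1];print(np.degrees(np.arctan2(d[0],d[1])))
print('rib',rib,rib.mean(0),L(rib[0]-rib[1]),L(rib[1]-rib[2]))
d=rib[1]-rib[2];print('ribyaw',np.degrees(np.arctan2(d[1],d[0])))
yaw=np.arctan2(d[1],d[0])
ex=np.array([np.cos(yaw),np.sin(yaw)]);ey=np.array([-ex[1],ex[0]])
c=rib.mean(0)[:2]
for n,p in [('near',near),('far',far),('lip',lip),('floor',flo),('stop',stop),('rib',rib)]:
    print(n,np.round(np.c_[(p[:,:2]-c)@ex,(p[:,:2]-c)@ey]*1000,1).tolist())
E
```

```text
near [[ 0.55237553 -0.12849782  0.012     ]
 [ 0.53065034 -0.21640999  0.012     ]] 0.0905567952976561 13.881040799855718
far [[ 0.62756275 -0.1596229   0.012     ]
 [ 0.62466251 -0.17282739  0.012     ]
 [ 0.6139751  -0.21002238  0.012     ]
 [ 0.61006317 -0.22689173  0.012     ]]
14.581941993974278
rib [[ 0.60625271 -0.17924094  0.062     ]
 [ 0.60164906 -0.19654856  0.062     ]
 [ 0.55527471 -0.18573658  0.062     ]
 [ 0.5603064  -0.16903801  0.062     ]] [ 0.58087072 -0.18264102  0.062     ] 0.0179094252850523 0.04761805366764452
ribyaw -13.12383162733617
near [[-40.0, 46.3], [-41.2, -44.3]]
far [[40.2, 33.0], [40.4, 19.5], [38.5, -19.1], [38.5, -36.5]]
lip [[53.8, 32.4], [-17.9, -37.4], [50.7, -38.0], [-17.8, 55.7], [-22.8, -56.0]]
floor [[-46.1, 57.9], [-50.1, -56.2]]
stop [[64.4, 53.7], [59.3, -59.9]]
rib [[23.9, 9.1], [23.4, -8.8], [-24.2, -8.8], [-23.1, 8.6]]
```

The cover's centre measures at (0.581, -0.182) with yaw -14°. The plate (90.6 x 80 mm), rib (18 x 48 mm) and lip spacing (75 mm) all agree with the given sizes. Next I align over it and descend part-way.

```bash
python3 -m crank '[[1,[1.3,-0.2,-4],[0,0,-0.16]],[1,[2.6,-0.4,-8],[0,0,-0.32]],[1,[3.8,-0.6,-12],[0,0,-0.482]],[1,[3.8,-0.6,-15],[0,0,-0.482]],[1,[3.8,-0.6,-15],[0,0,-0.482]]]' 20
python3 -m crank '[[1,[0,0,0],[0,0,0]],[1,[0,0,0],[0,0,0]],[1,[0,0,0],[0,0,0]],[1,[0,0,0],[0,0,0]],[1,[0,0,0],[0,0,0]]]'
python3 - <<'E'
from h import *
import pickle
s=arm.sense(); f=arm.grab_frame('wrist')[:,:,::-1].copy();  pickle.dump(s,open('w2.pkl','wb')); print(s['tcp_pos'],s['eef_rot'],s['clock'],s['wrist_force'])
y=np.radians(-14);c=np.array([.581,-.182])
P=[[*(c+[a*np.cos(y)-b*np.sin(y),a*np.sin(y)+b*np.cos(y)]),.062] for a,b in [(.025,.009),(.025,-.009),(-.025,-.009),(-.025,.009)]]
print(proj('wrist',P,s))
cv2.imwrite('pics/w2.png',f)
E
```

```text
clock: 2.7
tcp_pos: [0.5791, -0.181, 0.1043]
eef_rot: [179.7, 0.1, -103.9]
wrist_force: [-0.5, -0.7, 0.7]
width: 1.003
clock: 3.32
tcp_pos: [0.5806, -0.1817, 0.107]
eef_rot: [-180.0, -0.0, -103.9]
wrist_force: [0.9, 0.0, -0.2]
width: 1.001
[ 0.58061293 -0.18172571  0.10695327] [-1.79985157e+02 -8.87256788e-03 -1.03878803e+02] 3.325 [ 0.88514032  0.03892838 -0.16999381]
[[265.41627009 199.70218844]
 [295.22212908 199.77976282]
 [294.03882567 276.02834399]
 [265.98005881 275.95353971]]
```

View pics/w2.png

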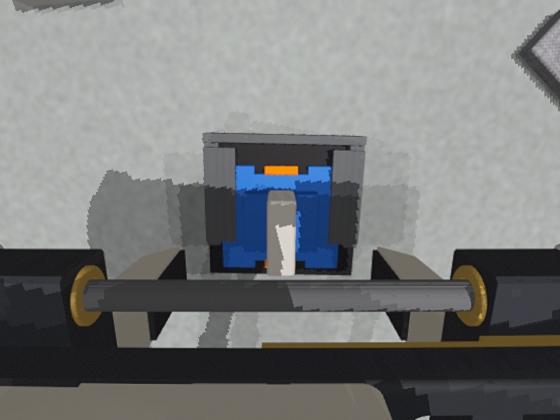

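The view shows the rib at columns 268–297, midway between the fingers, and yaw-aligned as predicted. I'm descending.

```bash
python3 -m crank '[[1,[0,0,-3],[0,0,0]],[1,[0,0,-6],[0,0,0]],[1,[0,0,-7.6],[0,0,0]],[1,[0,0,-7.6],[0,0,0]],[1,[0,0,-7.6],[0,0,0]]]' 20
python3 -m crank '[[0.3,[0,0,0],[0,0,0]],[0.3,[0,0,0],[0,0,0]],[0.3,[0,0,0],[0,0,0]],[0.3,[0,0,0],[0,0,0]],[0.3,[0,0,0],[0,0,0]]]'
python3 - <<'E'
from h import *
s=arm.sense(); cv2.imwrite('pics/w3.png',arm.grab_frame('wrist')[:,:,::-1]);print(s['tcp_pos'],s['wrist_force'],s['width'])
E
```

```text
clock: 4.0
tcp_pos: [0.5813, -0.182, 0.0318]
eef_rot: [-179.9, -0.0, -103.9]
wrist_force: [0.5, -1.2, -0.4]
width: 1.004
clock: 4.62
tcp_pos: [0.5806, -0.1817, 0.0307]
eef_rot: [180.0, -0.0, -103.9]
wrist_force: [0.3, 0.6, -0.3]
width: 0.506
[ 0.58056656 -0.18168708  0.03073073] [ 0.27857687  0.56376563 -0.27978524] 0.505926740058702
```

View pics/w3.png

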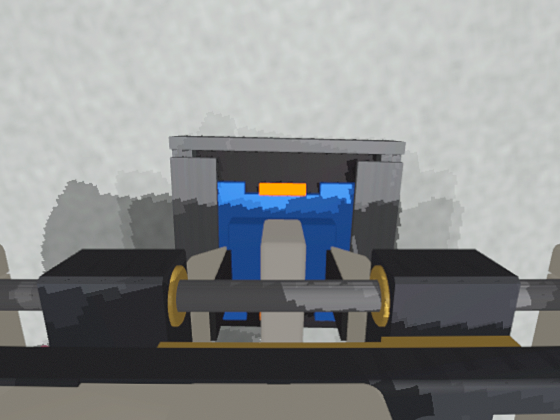

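```bash
python3 -m crank '[[0.25,[0,0,0],[0,0,0]],[0.25,[0,0,-0.1],[0,0,0]],[0.25,[0,0,-0.2],[0,0,0]],[0.25,[0,0,-0.3],[0,0,0]],[0.25,[0,0,-0.3],[0,0,0]]]' 
python3 -m crank '[[0.25,[0,0,-0.05],[0,0,0]],[0.25,[0,0,-0.1],[0,0,0]],[0.25,[0,0,-0.15],[0,0,0]],[0.25,[0,0,-0.15],[0,0,0]],[0.25,[0,0,-0.15],[0,0,0]]]'
```

```text
clock: 5.3
tcp_pos: [0.5805, -0.1817, 0.0276]
eef_rot: [180.0, -0.0, -103.9]
wrist_force: [0.5, -0.7, 0.5]
width: 0.252
clock: 5.92
tcp_pos: [0.5806, -0.1817, 0.0263]
eef_rot: [-180.0, -0.0, -103.9]
wrist_force: [-0.8, -0.2, 1.8]
width: 0.251
```

```bash
python3 -m crank '[[0.1,[0,0,0],[0,0,0]],[0.1,[0,0,0],[0,0,0]],[0.1,[0,0,0],[0,0,0]],[0,[0,0,0.0],[0,0,0]],[0,[0,0,0],[0,0,0]]]' 45
```

```text
clock: 6.55
tcp_pos: [0.5805, -0.1827, 0.0264]
eef_rot: [-180.0, -0.1, -103.9]
wrist_force: [-1.8, -4.6, 1.8]
width: 0.19
```

The rib is gripped: 0.19 opening is 17.5 mm. Next I draw the cover out along dock -x.

```bash
python3 -m crank '[[0,[-0.2,0,0.1],[0,0,0]],[0,[-0.97,0.14,0.1],[0,0,0]],[0,[-1.94,0.38,0.1],[0,0,0]],[0,[-2.91,0.62,0.1],[0,0,0]],[0,[-2.91,0.62,0.1],[0,0,0]]]' 
python3 - <<'E'
from h import *
s=arm.sense(); print(s['torque']);cv2.imwrite('pics/w4.png',arm.grab_frame('wrist')[:,:,::-1])
E
```

```text
clock: 7.18
tcp_pos: [0.5503, -0.1748, 0.0271]
eef_rot: [179.9, 0.0, -103.9]
wrist_force: [0.3, 0.9, -1.5]
width: 0.195
[ 0.0211782   0.00329554 -0.05097364]
```

View pics/w4.png

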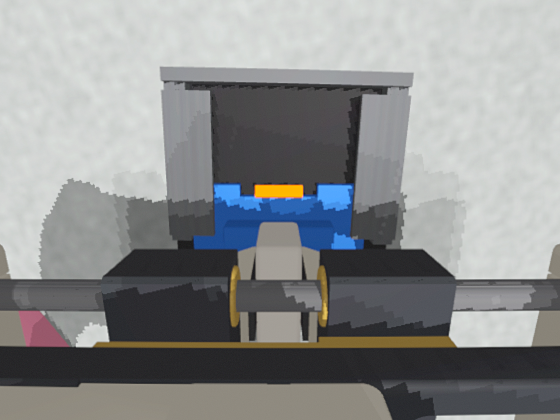

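The view shows the cover sliding out with the grip: the far catch lug is at (279,190) and the forces are low. I'm continuing the draw, then lifting.

```bash
python3 -m crank '[[0,[-1.36,0.34,0],[0,0,0]],[0,[-2.72,0.68,0],[0,0,0]],[0,[-4.08,1.02,0],[0,0,0]],[0,[-5.4,1.35,0],[0,0,0]],[0,[-5.4,1.35,0],[0,0,0]]]' 
python3 - <<'E'
from h import *
s=arm.sense(); print(s['tcp_pos'],s['torque']);cv2.imwrite('pics/w5.png',arm.grab_frame('wrist')[:,:,::-1])
# rough fixture
print(back('scene',[(345,203),(363.4,227.6)],.06)); print(back('side',[(222+94/5,250+172/5),(222+293/5,250+150/5)],.06))
E
```

```text
clock: 7.85
tcp_pos: [0.4971, -0.1616, 0.0273]
eef_rot: [180.0, 0.0, -103.9]
wrist_force: [-0.3, 0.2, -0.9]
width: 0.19
[ 0.49709575 -0.1616421   0.02727203] [ 0.06070736 -0.01138412  0.04372812]
[[0.58059338 0.21269087 0.06      ]
 [0.66961073 0.24419327 0.06      ]]
[[0.66249031 0.24686773 0.06      ]
 [0.57968694 0.2187657  0.06      ]]
```

View pics/w5.png

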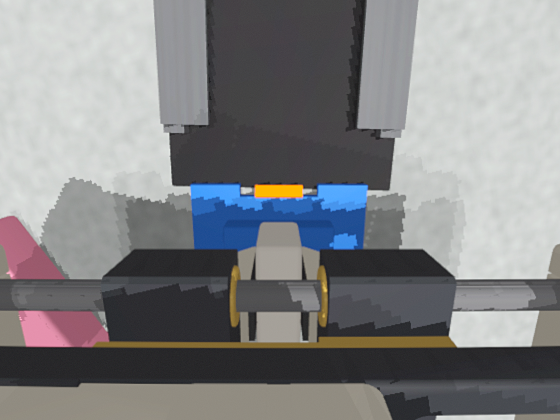

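The cover is clear of the lips and the dock floor. I'm lifting it and carrying it to a viewing spot short of the grey fixture, which is roughly centred at (0.623, 0.231) with yaw 19°.

```bash
python3 -m crank '[[0,[0,0,4],[0,0,0]],[0,[0,0,8],[0,0,0]],[0,[0,2,12],[0,0,0.1]],[0,[0.5,6,16],[0,0,0.2]],[0,[1,10,19],[0,0,0.3]]]' 
python3 -m crank '[[0,[0.8,5,1],[0,0,0.08]],[0,[1.6,10,2],[0,0,0.16]],[0,[2.2,15,2.3],[0,0,0.24]],[0,[2.6,20,2.3],[0,0,0.276]],[0,[3.1,24,2.3],[0,0,0.276]]]'
python3 -m crank '[[0,[0,2.4,0],[0,0,0]],[0,[0,2.4,0],[0,0,0]],[0,[0,2.4,0],[0,0,0]],[0,[0,2.4,0],[0,0,0]],[0,[0,2.4,0],[0,0,0]]]'
python3 - <<'E'
from h import *
import pickle
s=arm.sense(); pickle.dump(s,open('w6.pkl','wb'));f=arm.grab_frame('wrist')[:,:,::-1];print(s['tcp_pos'],s['eef_rot'],s['torque']);cv2.imwrite('pics/w6.png',f)
E
```

```text
clock: 8.52
tcp_pos: [0.5087, -0.0612, 0.2195]
eef_rot: [-179.8, -0.0, -86.5]
wrist_force: [0.4, -0.4, -2.2]
width: 0.194
clock: 9.15
tcp_pos: [0.539, 0.1804, 0.2405]
eef_rot: [-179.9, 0.0, -70.8]
wrist_force: [0.8, -0.6, -1.2]
width: 0.194
clock: 9.78
tcp_pos: [0.5387, 0.2012, 0.2404]
eef_rot: [-180.0, -0.0, -70.9]
wrist_force: [1.4, -0.4, -0.4]
width: 0.193
[0.53870251 0.20119911 0.24038232] [-1.79989848e+02 -1.20767066e-02 -7.09487547e+01] [-0.02158897 -0.04928539  0.05605033]
```

View pics/w6.png

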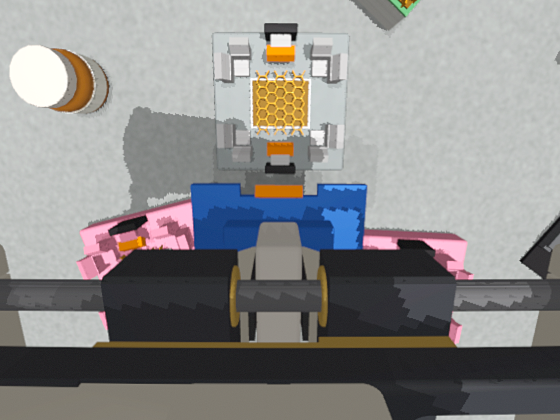

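```bash
python3 - <<'E'
from h import *
a=cv2.imread('pics/w6.png'); c=crop(a,205,15,150,185,4)
a=c
for i in range(0,150,10): cv2.line(a,(i*4,0),(i*4,6 if i%50 else 14),(0,0,255),1)
for i in range(0,185,10): cv2.line(a,(0,i*4),(6 if i%50 else 14,i*4),(0,0,255),1)
cv2.imwrite('pics/w6a.png',a[:400]);cv2.imwrite('pics/w6b.png',a[340:])
E
```

```text
(no output)
```

View pics/w6a.png

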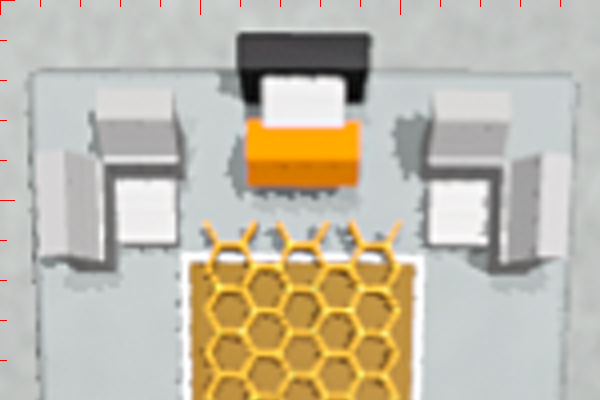

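View pics/w6b.png

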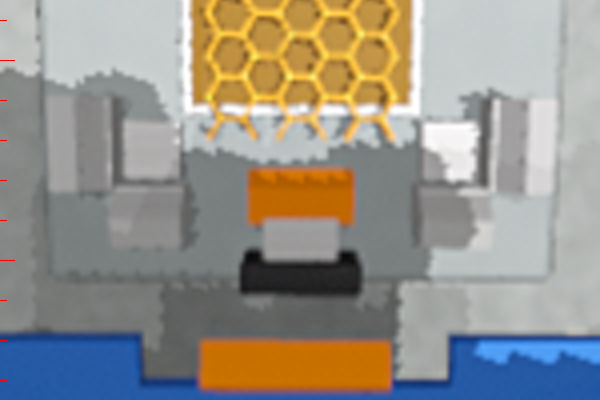

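```bash
python3 - <<'E'
from h import *
import pickle
s=pickle.load(open('w6.pkl','rb'))
def px(c): return np.array(c,float)/4+[205,15]-0.375
th=np.radians(s['eef_rot'][2]+90); print('toolyaw+90',np.degrees(th))
ex=np.array([np.cos(th),np.sin(th)]);ey=np.array([-ex[1],ex[0]]);t=s['tcp_pos'][:2]
def loc(p): return np.round(np.c_[(p[:,:2]-t)@ex,(p[:,:2]-t)@ey]*1000,1)
def rep(n,c,z):
    p=back('wrist',px(c),z,s);l=loc(p);print(n,l.tolist(),'mean',l.mean(0),p.mean(0)[:2]);return l
rep('stops outer',[(117,180),(488,180),(122,521),(478,522)],.041)
rep('stops inner',[(178,244),(430,244),(180,460),(422,460)],.041)
rep('guide out x',[(135,90),(470,93),(147,587),(455,587)],.065)
rep('guide out y',[(38,205),(570,205),(48,485),(556,485)],.065)
rep('stop ctrs',[(147,212),(459,212),(151,490),(450,491)],.041)
rep('catch black',[(237,32),(372,34),(242,632),(361,633)],.06)
rep('sample',[(188,256),(424,256),(194,447),(418,447)],.046)
rep('base',[(32,72),(575,75),(50,617),(553,617)],.02)
z=s['tcp_pos'][2]
c=np.array([(191,184),(366,184)]); 
print('cover far edge',loc(back('wrist',c,z-.0145,s)))
f=cv2.imread('pics/w6.png'); cv2.imwrite('pics/w6c.png',np.hstack([crop(f,180,170,60,60,6),crop(f,325,170,60,60,6)]))
E
```

```text
toolyaw+90 19.051245295210876
stops outer [[130.7, 43.3], [130.7, -46.2], [49.7, 44.5], [49.5, -46.5]] mean [90.15  -1.225] [0.62433646 0.22946643]
stops inner [[116.2, 28.8], [116.2, -32.6], [64.9, 29.4], [64.9, -31.8]] mean [90.55 -1.55] [0.62477105 0.22928787]
guide out x [[145.3, 35.8], [144.7, -38.5], [35.4, 36.0], [35.5, -38.3]] mean [90.225 -1.25 ] [0.62437025 0.22945676]
guide out y [[121.4, 58.4], [121.4, -61.9], [59.5, 58.8], [59.5, -61.5]] mean [90.45 -1.55] [0.6247142  0.22927516]
stop ctrs [[123.5, 36.2], [123.5, -39.4], [57.5, 36.9], [57.2, -39.1]] mean [90.425 -1.35 ] [0.62460819 0.22942751]
catch black [[158.3, 13.3], [157.9, -16.9], [23.9, 13.4], [23.6, -16.0]] mean [90.925 -1.55 ] [0.62514418 0.22940228]
sample [[112.8, 26.1], [112.8, -30.7], [68.1, 25.4], [68.1, -30.3]] mean [90.45  -2.375] [0.62497105 0.22847018]
base [[159.7, 66.4], [159.0, -70.1], [22.6, 67.7], [22.6, -70.7]] mean [90.975 -1.675] [0.62523996 0.22933605]
cover far edge [[ 40.6  44.6]
 [ 40.7 -44.2]]
```

View pics/w6c.png

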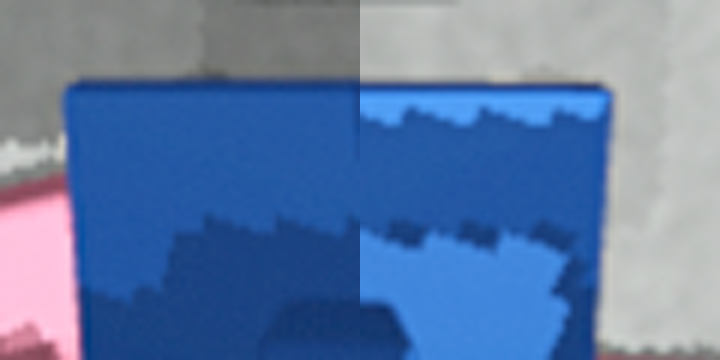

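All fixture features agree to within 1 mm: the centre is 90.4 mm ahead of the TCP and 1.4 mm to the right, and yaw is about -0.3° from the tool. The cover sits 0.6 mm forward in the jaws. I'm moving above the seat.

```bash
python3 -m crank '[[0,[3,1,0],[0,0,-0.005]],[0,[6,2,0],[0,0,-0.005]],[0,[8.54,2.79,-3],[0,0,-0.005]],[0,[8.54,2.79,-7],[0,0,-0.005]],[0,[8.54,2.79,-11],[0,0,-0.005]]]' 60
python3 -m crank '[[0,[0,0,-1],[0,0,0]],[0,[0,0,-2],[0,0,0]],[0,[0,0,-3],[0,0,0]],[0,[0,0,-3],[0,0,0]],[0,[0,0,-3],[0,0,0]]]'
python3 - <<'E'
from h import *
import pickle
s=arm.sense(); pickle.dump(s,open('w7.pkl','wb'));f=arm.grab_frame('wrist')[:,:,::-1];print(s['tcp_pos'],s['eef_rot'],s['torque'],s['wrist_force']);cv2.imwrite('pics/w7.png',f)
g=arm.grab_frame('side')[:,:,::-1]; h=arm.grab_frame('scene')[:,:,::-1]
cv2.imwrite('pics/s7.png',np.hstack([crop(g,217,220,95,110,4),crop(h,305,165,95,110,4)]))
E
```

```text
clock: 10.45
tcp_pos: [0.6242, 0.2295, 0.1288]
eef_rot: [-180.0, -0.0, -71.2]
wrist_force: [-0.4, -0.1, -1.9]
width: 0.192
clock: 11.08
tcp_pos: [0.6244, 0.23, 0.1012]
eef_rot: [-179.9, -0.0, -71.2]
wrist_force: [-0.1, 0.2, -0.9]
width: 0.189
[0.6243648  0.2300392  0.10116234] [-1.79909661e+02 -1.24271702e-02 -7.11614265e+01] [ 0.05819244  0.00464068 -0.0687311 ] [-0.13594443  0.19907822 -0.91428201]
```

View pics/w7.png

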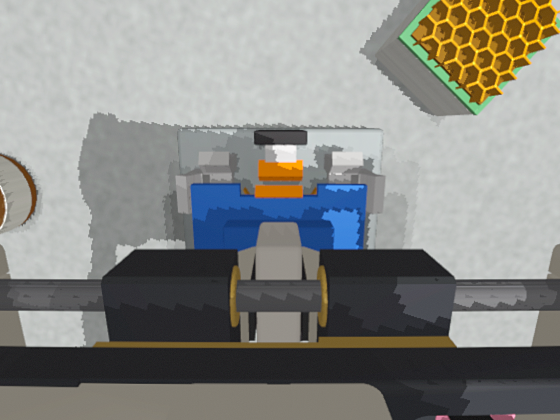

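View pics/s7.png

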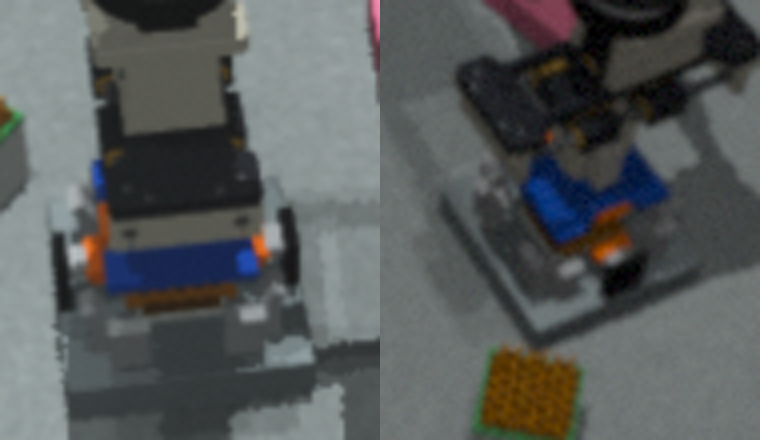

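```bash
python3 - <<'E'
from h import *
import pickle
s=pickle.load(open('w7.pkl','rb'))
f=cv2.imread('pics/w7.png'); 
c=crop(f,170,120,110,90,7);cv2.imwrite('pics/w7l.png',c)
c=crop(f,280,120,110,90,7);cv2.imwrite('pics/w7r.png',c)
print([arm.sense()['tcp_pos'] for _ in range(3)])
E
```

```text
[array([0.624195 , 0.2300122, 0.1009367]), array([0.624195 , 0.2300122, 0.1009367]), array([0.624195 , 0.2300122, 0.1009367])]
```

View pics/w7l.png

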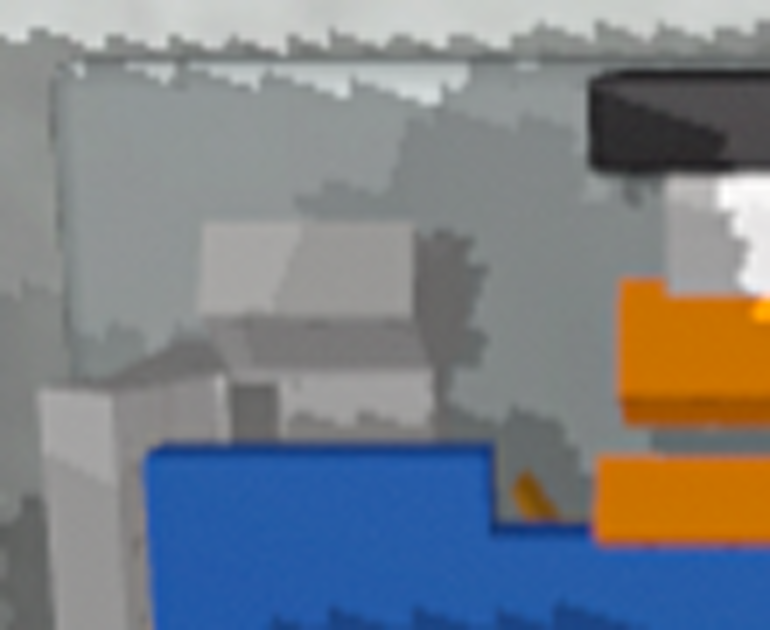

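View pics/w7r.png

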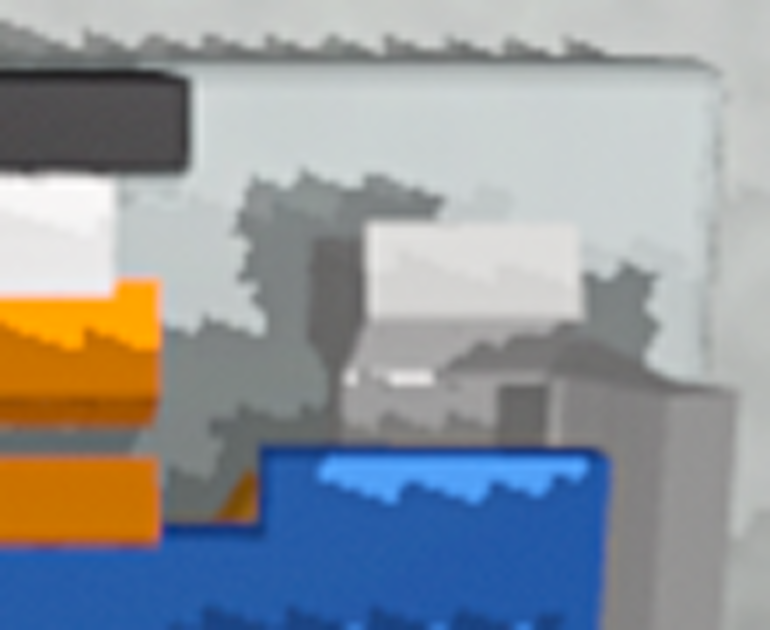

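```bash
python3 - <<'E'
from h import *
import pickle
s=pickle.load(open('w7.pkl','rb'))
L=lambda c,x0: np.array(c,float)/7+[x0,120]-0.43
th=np.radians(s['eef_rot'][2]+90);ex=np.array([np.cos(th),np.sin(th)]);ey=np.array([-ex[1],ex[0]]);t=s['tcp_pos'][:2]
def loc(p,z): 
    p=back('wrist',p,z,s); return np.round(np.c_[(p[:,:2]-t)@ex,(p[:,:2]-t)@ey]*1000,1)
g=np.r_[L([(40,390),(203,222),(413,222)],170),L([(737,392),(582,223),(365,222)],280)]
print('guides',loc(g,.065).tolist())
print('cover',loc(np.r_[L([(150,448)],170),L([(605,448)],280)],s['tcp_pos'][2]-.0145).tolist())
E
```

```text
guides [[42.0, 58.9], [55.5, 44.8], [55.4, 28.1], [41.9, -60.3], [55.4, -46.8], [55.5, -29.5]]
cover [[40.9, 44.6], [40.9, -44.2]]
```

The guides say the cover should go 1.0 mm along fixture -y. I'm correcting that and lowering it into the guides.

```bash
python3 -m crank '[[0,[0.01,-0.1,0],[0,0,0]],[0,[0.01,-0.1,-0.4],[0,0,0]],[0,[0.01,-0.1,-0.8],[0,0,0]],[0,[0.01,-0.1,-1.2],[0,0,0]],[0,[0.01,-0.1,-1.2],[0,0,0]]]'
python3 -m crank '[[0,[0,0,-0.3],[0,0,0]],[0,[0,0,-0.6],[0,0,0]],[0,[0,0,-0.9],[0,0,0]],[0,[0,0,-1.2],[0,0,0]],[0,[0,0,-1.3],[0,0,0]]]'
python3 - <<'E'
from h import *
s=arm.sense();print(s['tcp_pos'],s['wrist_force'],s['torque']);cv2.imwrite('pics/w8.png',arm.grab_frame('wrist')[:,:,::-1])
E
```

```text
clock: 11.85
tcp_pos: [0.6237, 0.2288, 0.0876]
eef_rot: [179.9, 0.0, -71.2]
wrist_force: [-0.2, -0.5, -1.6]
width: 0.195
clock: 12.48
tcp_pos: [0.6239, 0.2288, 0.0749]
eef_rot: [180.0, -0.0, -71.2]
wrist_force: [-0.1, 0.6, -1.9]
width: 0.197
[0.62385776 0.22884377 0.07491808] [-0.10398384  0.57330906 -1.86381789] [-0.05747383  0.00694775 -0.05252591]
```

View pics/w8.png

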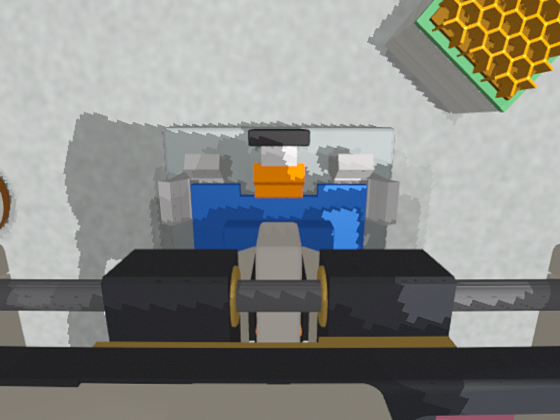

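The cover is between the guides with no side load. Now I press through the catches in small steps.

```bash
python3 -m crank '[[0,[0,0,-0.15],[0,0,0]],[0,[0,0,-0.3],[0,0,0]],[0,[0,0,-0.4],[0,0,0]],[0,[0,0,-0.5],[0,0,0]],[0,[0,0,-0.6],[0,0,0]]]'
python3 -m crank '[[0,[0,0,-0.1],[0,0,0]],[0,[0,0,-0.2],[0,0,0]],[0,[0,0,-0.25],[0,0,0]],[0,[0,0,-0.3],[0,0,0]],[0,[0,0,-0.35],[0,0,0]]]'
```

```text
clock: 13.15
tcp_pos: [0.6247, 0.2291, 0.0708]
eef_rot: [-179.9, -0.0, -71.2]
wrist_force: [-1.6, -0.3, 7.3]
width: 0.194
clock: 13.78
tcp_pos: [0.625, 0.2292, 0.0682]
eef_rot: [-179.8, -0.0, -71.2]
wrist_force: [-2.6, -1.0, 12.5]
width: 0.193
```

```bash
python3 -m crank '[[0,[0,0,-0.1],[0,0,0]],[0,[0,0,-0.2],[0,0,0]],[0,[0,0,-0.3],[0,0,0]],[0,[-0.05,0,-0.4],[0,0,0]],[0,[-0.05,0,-0.4],[0,0,0]]]'
python3 -m crank '[[0,[0,0,-0.1],[0,0,0]],[0,[0,0,-0.2],[0,0,0]],[0,[0,0,-0.3],[0,0,0]],[0,[0,0,-0.3],[0,0,0]],[0,[0,0,-0.3],[0,0,0]]]'
```

```text
clock: 14.4
tcp_pos: [0.6244, 0.229, 0.0627]
eef_rot: [-179.9, -0.0, -71.2]
wrist_force: [-0.4, -0.9, 6.6]
width: 0.19
clock: 15.02
tcp_pos: [0.6245, 0.229, 0.0613]
eef_rot: [-179.8, -0.0, -71.2]
wrist_force: [-2.5, -0.8, 15.3]
width: 0.193
```

It snapped: the force fell to about 7 N and is rising again. I'm pressing onto the stops.

```bash
python3 -m crank '[[0,[0,0,-0.1],[0,0,0]],[0,[0,0,-0.2],[0,0,0]],[0,[0,0,-0.3],[0,0,0]],[0,[0,0,-0.3],[0,0,0]],[0,[0,0,-0.3],[0,0,0]]]'
python3 -m crank '[[0,[-0.02,0,-0.1],[0,0,0]],[0,[-0.04,0,-0.15],[0,0,0]],[0,[-0.04,0,-0.15],[0,0,0]],[0,[-0.04,0,-0.15],[0,0,0]],[0,[-0.04,0,-0.15],[0,0,0]]]'
python3 - <<'E'
from h import *
import pickle
s=arm.sense(); pickle.dump(s,open('w9.pkl','wb'));f=arm.grab_frame('wrist')[:,:,::-1];print(s['tcp_pos'],s['eef_rot'],s['torque'],s['wrist_force']);cv2.imwrite('pics/w9.png',f)
c=crop(f,150,110,260,160,3);cv2.imwrite('pics/w9c.png',c)
g=arm.grab_frame('side')[:,:,::-1]; h=arm.grab_frame('scene')[:,:,::-1]
cv2.imwrite('pics/s9.png',np.hstack([crop(g,217,220,95,110,4),crop(h,305,165,95,110,4)]))
E
```

```text
clock: 15.65
tcp_pos: [0.6245, 0.229, 0.0613]
eef_rot: [-179.7, -0.0, -71.2]
wrist_force: [-10.1, -4.3, 32.3]
width: 0.192
clock: 16.27
tcp_pos: [0.6245, 0.2291, 0.0612]
eef_rot: [-179.7, -0.1, -71.2]
wrist_force: [-10.3, -5.1, 39.3]
width: 0.192
[0.6245499  0.22905137 0.06123454] [-1.79664328e+02 -6.34220814e-02 -7.11542557e+01] [-0.75043329  2.63108114 -0.02061569] [-10.3262723   -5.13250784  39.31460943]
```

View pics/w9c.png

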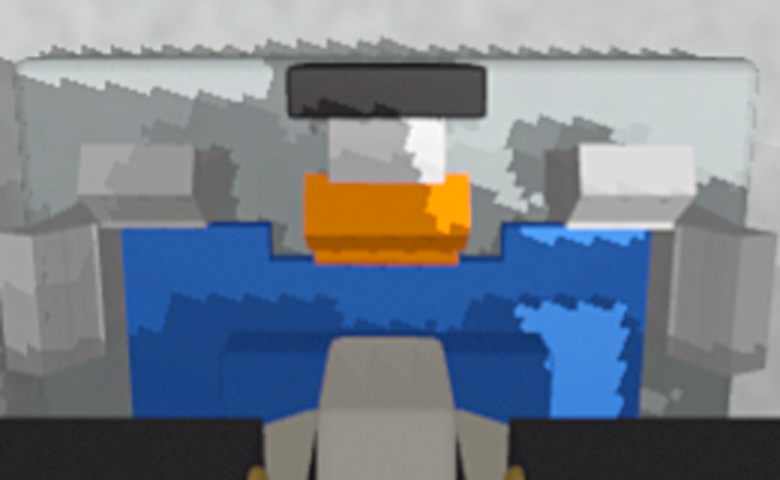

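View pics/s9.png

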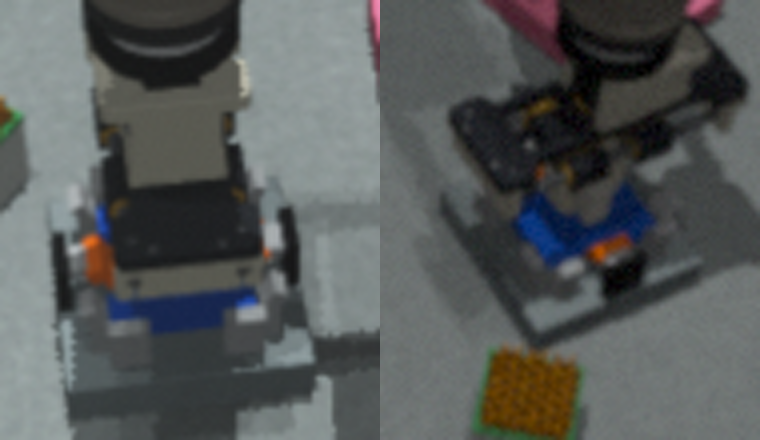

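The TCP is hard-stopped at 0.0612 m (41 + 20.2 mm), so the cover is on its stops, and the far catch is over the lug. I'm relieving some side load and slightly reducing the press.

```bash
python3 -m crank '[[0,[-0.04,-0.02,0.03],[0,0,0]],[0,[-0.08,-0.04,0.06],[0,0,0]],[0,[-0.1,-0.05,0.1],[0,0,0]],[0,[-0.1,-0.05,0.1],[0,0,0]],[0,[-0.1,-0.05,0.1],[0,0,0]]]'
python3 -m crank '[[0,[0,0,0],[0,0,0]],[0,[0,0,0],[0,0,0]],[0,[0,0,0],[0,0,0]],[0,[0,0,0],[0,0,0]],[0,[0,0,0],[0,0,0]]]'
python3 - <<'E'
from h import *
s=arm.sense();print(s['torque'],s['dq'])
g=arm.grab_frame('side')[:,:,::-1]; h=arm.grab_frame('scene')[:,:,::-1]
cv2.imwrite('pics/side10.png',g);cv2.imwrite('pics/scene10.png',h)
E
```

```text
clock: 17.05
tcp_pos: [0.6246, 0.229, 0.0613]
eef_rot: [-179.5, -0.0, -71.2]
wrist_force: [-4.1, -2.2, 31.2]
width: 0.193
clock: 17.68
tcp_pos: [0.6246, 0.229, 0.0613]
eef_rot: [-179.5, -0.0, -71.2]
wrist_force: [-4.4, -2.6, 30.5]
width: 0.194
[-0.37473546  1.68108143 -0.03608874] [-0.01838885  0.03812662 -0.00801303  0.05978672  0.0927852  -0.01143969]
```

View pics/side10.png

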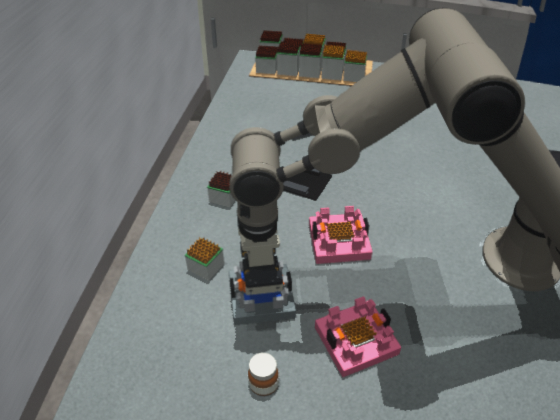

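The arm is steady, pressing with about 30 N at stop height, and the bystanders are in place: blocks near (223,188) and (205,258), jar near (263,373). I'm handing in.

```bash
python3 -c "
from bench import arm
print(arm.hand_in())"
```

```text
the job is handed in; nothing more can be done
None
```

I drew the cover out of the dock, carried it to the grey fixture and snapped it in. I then handed the job in at about 17.8 s, still gripping it and pressing it down. The hand-in gives no verdict, so the result below rests on my own last readings.

- **Snap:** the push force rose to about 12.5 N, then fell to 6.6 N as the cover went down.
- **On the stops:** the fingertips came to rest at 61.3 mm, which puts the underside at stop height (41 mm). The height did not change as the push went from 15 N to 39 N.
- **Final press:** about 30 N downward and steady, with about 5 N of side force left. The tool was tilted 0.5° (0.009 rad).
- **Catches:** I saw the far catch over its lug. The gripper hid the near catch, so I judge it snapped from the force drop and the cover's height, not from sight.
- **Bystanders:** the blocks and jar looked unmoved in the last side picture. The arm hid the brush there, but I never worked near it.

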